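Wedge the sprung catch open and move the bent handle to its rack

TASK

The blue bent acrylic handle has cooled and is still locked in its jig by the sprung catch over its two ends. Take the yellow wedge from the tool block and push it fully home between the jig's metal block and the catch's red tab, so that the catch stays open by itself, then lift the handle out and lay it down on the wooden rack, turned so that both ends rest in the two notches and its back lies on the two pads; do not drop it. Leave the wedge in place holding the catch open, and leave the other things on the bench where they are.

Things in the scene. Friction and masses are not known exactly. Their poses are not given: they have to be found in the camera images.
- jig: Cooling jig, fixed: plywood board 225 (x) x 210 (y) x 18 mm, origin centre of underside. The handle lies in it on cork rests, its back along y at x = -80 mm, legs to +x, rod axis 36 mm above the bench. Round formers inside its corners, low pins and fences outside (all under 46 mm above the bench); beside a 22 mm wide finger at the middle of the back, 25 mm are free each way along y.
- catch (a joint): How far the sprung catch has slid open along jig +x, in m: 0 shut, limit 0.03. Steel rail 190 mm long; two toes reach 8 mm over the handle's ends; upright red tab in the middle. Clear of the handle from 0.008; 0.014 with the wedge home. Springs push it shut: 5 N at 0, 8.5 N at 0.014. Driving the wedge down takes about 5 to 18 N; once home it stays by itself.
- catch_tab (a point): On the catch: middle of the red tab's face (44 mm wide) towards the metal block, near the top of its upright part, 65 mm above the bench. Above it the tab bends away at 40 degrees as a lead-in, to 75 mm above the bench. Axes as the jig's.
- block_face (a point): On the jig: middle of the top of the upright metal block's working face (it looks to jig +x, jig x = 16 mm), 67 mm above the bench; a 7 mm bevel rises from there to the block's top at 75 mm. The block is 44 mm wide (y), 20 mm thick. The wedge's slot is between this face and the red tab's: 8 mm wide with the catch shut; its floor is the board, 18 mm above the bench.
- wedge_home (a point): On the jig: where wedge_head is when the wedge is fully home in the slot: upright, tip standing on the board, flat face against the metal block, sloping face to the red tab, wedge axes = jig axes. 110 mm above the bench.
- wedge_head (a point): Yellow plastic wedge, 116 mm long, 90 g, upright, tip down. This is the centre of its head, the grip: 22 (x) x 52 (y) x 48 mm high. Below: a stem 22 x 36 mm, 30 mm long, then a 38 mm taper to a tip 5 mm thick, 92 mm below this point. The -x face is flat all the way, 11 mm from this point; only the +x face slopes, so the tip lies 6 to 11 mm to -x of this point.
- wedge: The same wedge; this point is on its underside, 92 mm straight below wedge_head.
- tool_block: Wooden tool block, fixed, 60 (x) x 130 (y) x 75 mm high, origin centre of underside. The wedge hangs by its head's shoulders (head's underside on the block's top) in a slot with 2 mm clearance at y = -30 mm, turned as the block; lift it straight up 75 mm to free it. Tool stubs up to 35 mm tall stand on the block at y = 26 to 63 mm.
- handle_back (a point): Blue acrylic handle, 80 g: a 16 mm round rod bent into a flat U, 172 mm wide over the legs, 108 mm deep. This is the middle of its back, on the rod's axis: the grip. y along the back, x the way the legs go. Leg axes at y = -78 and 78 mm, ends at x = 100 mm. Balance point 30 mm to +x. Lift it straight up 30 mm to clear the jig.
- handle: The same handle; this point is 50 mm to +x of handle_back and 8 mm below it.
- handle_end_l (a point): Centre of the end of the handle's leg on its +y side (axes as handle_back).
- handle_end_r (a point): Centre of the end of the handle's leg on its -y side.
- rack: Wooden rack, fixed, base 170 (x) x 240 (y) x 12 mm, origin on its underside. An upright strip (x = 26 to 44 mm, 70 mm high) has two notches for the handle's legs; two rubber-topped pads 50 mm high (40 mm in x, 24 mm in y, centred at x = -50, y = -48 and 48 mm) carry the handle's back, with 72 mm of free room between them for fingers.
- notch_l (a point): On the rack: where the rod's axis lies in the notch on the +y side, mid-way through the strip, 58 mm above the bench. The notch's floor, 19 mm wide, is 8 mm below this point; its mouth, 41 mm wide, 12 mm above it. Axes as the rack's: +x is the way the legs point.
- notch_r (a point): The same for the notch on the rack's -y side, 156 mm from the other.
- rack_back (a point): On the rack: where handle_back comes to lie, handle axes = rack axes, when the handle lies right (its ends then reach 15 mm past the middle of the strip). 58 mm above the bench.
- calculator: White pocket calculator, 105 x 155 x 16 mm, loose on the bench; leave it alone. Origin at the centre of its underside.
- caliper: Steel caliper with a black slide, 200 mm long, loose on the bench; leave it alone. Origin at the centre of its underside.
- highlighter: Yellow-green highlighter pen, 130 mm long, 15 mm high, loose on the bench; leave it alone. Origin at the centre of its underside.
- deburrer: Deburring tool with a blue handle, 150 mm long, 18 mm high, loose on the bench; leave it alone. Origin at the centre of its underside.
- offcut: Light blue acrylic offcut, 90 x 150 x 8 mm, loose on the bench; leave it alone. Origin at the centre of its underside.
- tape_roll: Roll of tape lying flat, 94 mm across, 25 mm high, loose on the bench; leave it alone. Origin at the centre of its underside.
- solvent: White bottle with a red cap, 60 mm across, 140 mm high, loose on the bench; leave it alone. Origin at the centre of its underside.
Not all that is in view belongs to the job. There is more than one size of the wedge; the job needs the largest.

How it is judged:
On the way, in this order (a step that is already met when the one before it is completed fails the run):
1. the wedge stands in the slot and holds the catch open by itself, let go by the fingers, while the handle still lies in the jig (value of joint catch above 0.011 m and x of wedge_head in the frame of wedge_home between -0.008 and 0.008 m and y of wedge_head in the frame of wedge_home between -0.015 and 0.015 m and z of wedge_head in the frame of wedge_home between -0.014 and 0.014 m and contact force between the fingers and jig below 0.2 N and height (world z) of handle_back below 0.05 m and contact force between the fingers and wedge below 0.2 N), for 0.3 s.
2. the handle is lifted clear of the jig (height (world z) of handle_back above 0.1 m), for 0.1 s.
At the end, for the whole second after the job is handed in: The handle rests on the rack, each end in its notch (6 mm sideways, 5 mm in height, 0 to 32 mm past the strip's middle) and its back on the pads (5 mm); the wedge stands at rest in the slot (8 mm along x, 15 mm along y, 14 mm in height from wedge_home) and the catch is open by over 11 mm (value of joint catch above 0.011 m and x of wedge_head in the frame of wedge_home between -0.008 and 0.008 m and y of wedge_head in the frame of wedge_home between -0.015 and 0.015 m and z of wedge_head in the frame of wedge_home between -0.014 and 0.014 m and contact force between the fingers and jig below 0.2 N and x of handle_end_l in the frame of notch_l between 0 and 0.032 m and y of handle_end_l in the frame of notch_l between -0.006 and 0.006 m and z of handle_end_l in the frame of notch_l between -0.005 and 0.005 m and x of handle_end_r in the frame of notch_r between 0 and 0.032 m and y of handle_end_r in the frame of notch_r between -0.006 and 0.006 m and z of handle_end_r in the frame of notch_r between -0.005 and 0.005 m and z of handle_back in the frame of rack_back between -0.005 and 0.005 m and linear speed of each of handle, wedge below 0.02 m/s); the robot touches nothing.
It fails at once if the handle is dropped (falls faster than 0.45 m/s, about 10 mm of free fall, without a finger on it) (linear speed of handle above 0.45 m/s and contact force between the fingers and handle below 0.02 N).
It fails at once if another thing on the bench is pushed more than 30 mm away (distance of any of calculator, caliper, highlighter, deburrer, offcut, tape_roll, solvent from where it was at the start of the episode above 0.03 m).
It also fails if it takes over 61 s, if anything falls off the work surface, if the arm or the gripper's body presses on something with over 40 N, if the wrist force passes 120 N, or if a joint passes its speed limit or range.

ROBOT

A 6-joint arm with a two-finger parallel gripper is mounted at the origin on the work surface. World frame = base frame: x ahead of the robot, y to its left, z up, the work surface at z = 0. Lengths are in m, angles in rad, forces in N, time in s.
With the tool pointing down it reaches from about 0.4 to 0.925 m from the base axis. Payload 3.4 kg.
Tool frame: the origin (TCP) lies on the centre line of the jaws, within the pads' length; the fingertips stand 22 mm ahead of it and the grasp point (between the pads) lies 3 mm ahead of it; z points along the fingers, y is the line along which they close (so a half turn about z gives the same grasp; the last joint's range is limited). The gripper opens to 85 mm and grips with 20 to 120 N. Pads are 22 mm wide; open, the fingers measure 114 mm over their backs; the gripper's body (76 mm by 85 mm) begins 54 mm behind the grasp point. The pads swing forward as they close: fully open they stand 13 mm farther back than shut.
Start: joints at [-1.206, 0.307, 1.506, -0, 1.328, -0.073], TCP at [0.244, -0.521, 0.253] pointing down, gripper open.
Joint ranges: [-3.12, 3.12], [-1.05, 2.28], [0.14, 2.33], [-1.42, 4.57], [0.1, 2.73], [-2.68, 2.68]. Speed limits (rad/s): [2.57, 2.57, 3.14, 3.14, 3.14, 3.14].

INTERFACE

Orientations are given as a unit quaternion [x, y, z, w].
In Python, from cell import * gives the robot as it stands.
- The arm moves only by the tool move_arm, never from a script. Its argument "targets" is a list of rows, each an object of numbers: "x", "y", "z": the shift along the tool's x, y, z normalised to -1 to 1, where 1 is 400 mm; "wx", "wy", "wz": the turn, a rotation vector about the tool's x, y, z normalised to -1 to 1, where 1 is pi/2 rad. A call has 1 to 5 rows; each row is the pose to reach, as a shift and turn from the pose commanded when the call began, along the tool's axes at that moment; what a row does not reach only later rows make up. A row lasts 1/8 s, in which the tool goes at most 62.5 mm and 10.7 degrees, less where a joint would pass 70% of its speed; a pose out of reach is approached as far as the arm can. A call with a number of a shift or a turn outside -1 to 1 is refused whole. A call with a gripper value outside its range is refused whole. "claw" is the finger opening in mm, from 0 to 85.4, set as the call begins (left out, the last holds). The fingers move at their own pace and stop on an object; "newtons" is the grip in N (left out, the last holds). Time passes only in rows, so rows that repeat a pose let the fingers close. It gives the time, the measured TCP pose, the force, the opening and the grip force at its end, in the units of the state.
- read_state(): the state, without advancing time (a new reading comes with each control period).
- capture(name): name is "side" or "top"; returns (picture, depth): 480x640x3 uint8, red, green, blue; 480x640 float32, m along the optical axis (not along the pixel's ray), 0 where there is no reading.
- camera_model(name): a dict with "intrinsics" (3x3 intrinsics, pixels), "xyz" and "rotation" of the camera in the world. Camera axes: x right, y down, z forward; pixel columns grow to the right and rows downward; lengths in m; the calibration is good to about 2 mm. A picture is of the moment at which its call begins. camera_model takes no time and is no camera call.
- finish_job(): hands the job in; it is judged then, once.
Trained networks look in the newest picture that a camera, given by its name, has taken for a name from the list of things; names that differ only in an ending like _2 or _b are one class to them, and where a whole thing is asked for, a point or a joint stands for the part that bears it (a point fixed in the world has none). Each returns a list of dicts, best first, with "p" (0 to 1); they miss things now and then, are a little off and sometimes report something else, mostly with a low value. They report only what shows in the picture. A call takes as long as a camera call. They do not tell look-alikes from the thing itself.
- find_in(camera, target): "xy" ([column, row] in pixels, amid what is visible of it).
The state is a dict: "clock": time; "joint_positions": joint angles; "joint_vel": joint speeds; "joint_torque": joint torques, N m; "tcp_pos": TCP position; "eef_rot": TCP orientation; "ft_force": force on the tool from outside, world axes, zero at the start; "wrist_torque": the same for the moment, N m; "finger_gap": opening from 0.0 (shut) to 1.0 (fully open); "gripper_force": force on a finger pad.
Only numpy, scipy, OpenCV 4.12 (cv2) and the standard library are available. Lean on these libraries where they do the work, as an engineer would, in place of code of your own. Each camera call takes 0.05 s, during which the arm holds its last target. There are 200 camera calls.

## Working session

There is one attempt and no reset: what is moved stays moved. The work goes in short steps, Python scripts to look and compute and a tool call to move; the robot and the scene stay as the last step left them, time stands still between calls to the robot, and variables do not carry over. Pictures are saved under pics/ and viewed, at most 14 in all, crops included, and the job is handed in when it is done.

Besides the shell and the picture viewer there is one more tool, called after "Call:" by a JSON object that holds its "op" and its "data", one argument or row to a line. move_arm: Moves the arm, as the interface text tells. Its arguments: {"type":"object","properties":{"targets":{"type":"array","items":{"type":"object","properties":{"x":{"type":"number"},"y":{"type":"number"},"z":{"type":"number"},"wx":{"type":"number"},"wy":{"type":"number"},"wz":{"type":"number"}}}},"claw":{"type":"number"},"newtons":{"type":"number"}},"required":["targets"]}

```bash
mkdir -p pics
cat > h.py <<'E'
from cell import *
import numpy as np, cv2
def snap(n):
    im,d=capture(n); return im,d
def world(n,d,u,v,z=None):
    m=camera_model(n);K=np.array(m["intrinsics"]);R=np.array(m["rotation"])
    if R.shape!=(3,3):
        from scipy.spatial.transform import Rotation as Ro; R=Ro.from_quat(R).as_matrix()
    t=np.array(m["xyz"]);r=R@np.linalg.inv(K)@np.array([u,v,1.])
    if z is not None: return t+r*(z-t[2])/r[2]
    return t+r*d[int(round(v)),int(round(u))]
E
python3 - <<'E'
from h import *
for n in("top","side"):
    im,d=snap(n); cv2.imwrite(f"pics/{n}0.png",im[:,:,::-1]); np.save(f"{n}_d.npy",d);np.save(f"{n}_i.npy",im)
    print(n,camera_model(n))
    for t in["jig","wedge","wedge_head","tool_block","handle","rack","handle_back","handle_end_l","handle_end_r","notch_l","notch_r","catch_tab","block_face","wedge_home","rack_back"]:
        try:
            for r in find_in(n,t)[:3]:
                print(t,np.round(r["xy"],1),round(r["p"],2),np.round(world(n,d,*r["xy"]),3))
        except Exception as e: print(t,e)
print(read_state())
E
```

```text
top {'intrinsics': array([[592.44735472,   0.        , 321.42001571],
       [  0.        , 592.44735472, 239.93276262],
       [  0.        ,   0.        ,   1.        ]]), 'xyz': array([0.36189899, 0.03018093, 1.54477115]), 'rotation': array([ 0.70890403, -0.70142949,  0.05183298, -0.05258403])}
jig [423.2 249.1] 0.9 [ 0.561 -0.223  0.068]
jig [209.9 247.9] 0.56 [0.565 0.323 0.016]
wedge [234.1 164.3] 0.59 [0.791 0.268 0.013]
wedge [397.9 337.2] 0.55 [ 0.341 -0.164  0.015]
wedge [337. 242.] 0.51 [ 0.569 -0.005  0.121]
wedge_head [233.1 166.2] 0.83 [0.786 0.27  0.013]
wedge_head [400.6 336.4] 0.65 [ 0.343 -0.173  0.005]
wedge_head [339.8 242.5] 0.49 [ 0.568 -0.012  0.123]
tool_block [319.5 244.9] 0.56 [0.568 0.038 0.073]
handle [422.9 280.5] 0.69 [ 0.484 -0.225  0.045]
rack [208.3 249.1] 0.65 [0.563 0.329 0.009]
handle_back [421.7 278.1] 0.71 [ 0.492 -0.227  0.017]
handle_back [212.3 245.4] 0.38 [0.572 0.318 0.013]
handle_end_l [422.6 281.3] 0.58 [ 0.482 -0.224  0.045]
handle_end_r [422.6 281.3] 0.58 [ 0.482 -0.224  0.045]
notch_l [212.4 246.5] 0.55 [0.57  0.317 0.013]
notch_l [423.
[... 1936 characters left out ...]
1.20651396e+00,  3.06768538e-01,  1.50642005e+00, -5.08932363e-05,
        1.32840592e+00, -7.35250128e-02]), 'joint_vel': array([ 5.37933878e-05, -1.03312695e-03, -1.77193028e-03, -1.33707346e-03,
       -1.17012268e-03, -2.69614875e-04]), 'joint_torque': array([-1.99238340e-03, -4.57474780e+01, -2.52326399e+01, -2.35673251e-04,
        1.05443796e-03, -4.50905634e-05]), 'tcp_pos': array([ 0.24371914, -0.5207816 ,  0.25331536]), 'eef_rot': array([ 9.76134784e-01,  2.17165567e-01, -2.45767376e-05,  2.65933936e-06]), 'ft_force': array([-0.11776045,  0.22668502,  0.42567432]), 'wrist_torque': array([ 0.0389147 , -0.01325927,  0.02248401]), 'gripper_force': 0.0, 'finger_gap': 0.999638459725179}
```

View pics/top0.png

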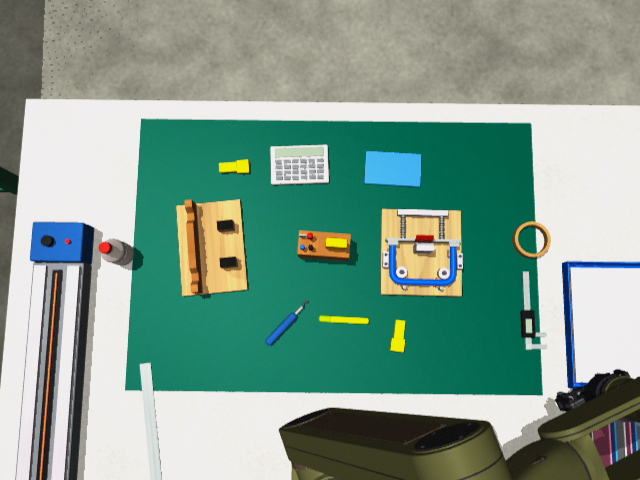

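View pics/side0.png

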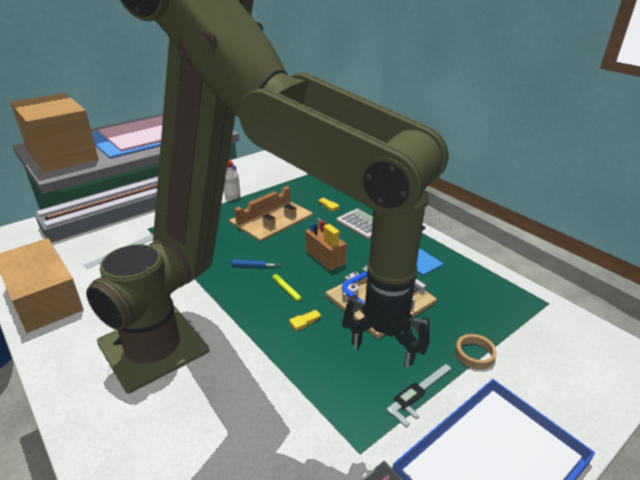

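The top view shows the jig at (422,250) with its back toward the robot. The tool block is at (323,245) with the wedge at (337,242), and the rack is at (210,248) with its strip toward the left (+y). The loose yellow wedges at (234,166) and (398,337) are decoys.

Run:
```python
from h import *
im=np.load("top_i.npy");d=np.load("top_d.npy")
m=camera_model("top");K=np.array(m["intrinsics"])
from scipy.spatial.transform import Rotation as Ro
R=Ro.from_quat(m["rotation"]).as_matrix();t=m["xyz"]
v,u=np.mgrid[:480,:640]
P=((np.stack([u,v,u*0+1],-1)@np.linalg.inv(K).T)*d[...,None])@R.T+t
hsv=cv2.cvtColor(im,cv2.COLOR_RGB2HSV);H,S,V=cv2.split(hsv)
def rect(name,mk,z=None):
    pts=P[mk][:, :2]
    if z is not None:
        rr=(np.stack([u,v,u*0+1],-1)@np.linalg.inv(K).T)@R.T
        W=t+rr*((z-t[2])/rr[...,2])[...,None]; pts=W[mk][:,:2]
    (c,s,a)=cv2.minAreaRect((pts*1000).astype(np.float32))
    print(name,len(pts),"c",np.round(c,1),"s",np.round(s,1),"a",round(a,2),"mean",np.round(pts.mean(0)*1000,1),"z med",np.round(np.percentile(P[mk][:,2]*1000,[10,50,90])))
def roi(a,b,c,e): k=np.zeros((480,640),bool);k[c:e,a:b]=1;return k
J=roi(370,475,200,305);T=roi(290,360,225,270);K_=roi(170,255,190,305)
Z=P[...,2]
rect("wedgehead",T&(H>22)&(H<33)&(S>170)&(Z>.1),.123)
rect("toolblock top",T&(Z>.06)&(Z<.085))
wood=(H>8)&(H<24)&(S>60)&(V>90)
big=lambda k:(lambda n,l,s,c:l==1+np.argmax(s[1:,4]))(*cv2.connectedComponentsWithStats(k.astype(np.uint8)))
green=(H>60)&(H<90)&(S>100)
rect("jig board",big(J&~green&(Z>.01)&(Z<.03)),.018)
blue=J&(H>100)&(H<125)&(S>140)
rect("handle",big(blue),.040)
rect("red tab",J&((H<6)|(H>174))&(S>150))
rect("block",J&(Z>.071)&(S<60)&(Z<.08)); 
rect("rack",big(K_&~green&(Z>.006)&(Z<.02)),.012)
rect("strip top",K_&(Z>.063)&(Z<.08),.070)
for k,nm in((roi(170,255,200,240),"padA"),(roi(170,255,240,280),"padB")): rect(nm,k&(Z>.042)&(Z<.056)&(V<70),.05)
c=lambda x0,x1,y0,y1:cv2.resize(im[y0:y1,x0:x1],(395,395*(y1-y0)//(x1-x0)),interpolation=cv2.INTER_CUBIC)
a=c(373,473,203,303);b=c(160,260,198,298)
cv2.imwrite("pics/c1.png",np.hstack([a,b])[:,:,::-1])
```

```text
wedgehead 189 c [567.7  -2.6] s [22.  48.5] a 0.54 mean [568.2  -2.5] z med [118. 122. 127.]
toolblock top 932 c [572.4  27.2] s [130.   61.4] a 86.46 mean [570.4  30.4] z med [71. 75. 79.]
jig board 1744 c [ 561.6 -224.9] s [209.6 224.3] a 88.73 mean [ 529.8 -191.5] z med [14. 18. 23.]
handle 730 c [ 523.7 -225.3] s [171.4  99.5] a 88.97 mean [ 508.9 -224.1] z med [38. 43. 47.]
red tab 94 c [ 488.2 -100.4] s [ 32.6 361.9] a 38.9 mean [ 587.4 -223.6] z med [50. 68. 74.]
block 99 c [ 566.7 -225.7] s [42.5 18. ] a 89.99 mean [ 566.7 -226.2] z med [72. 75. 78.]
rack 4397 c [569.1 320.7] s [242.2 170.3] a 6.49 mean [568.2 314.2] z med [ 8. 12. 17.]
strip top 499 c [566.2 359.8] s [235.9  20.7] a 6.46 mean [565.4 360.3] z med [65. 70. 74.]
padA 157 c [636.8 311.7] s [97.  98.9] a 6.3 mean [622.4 295.2] z med [45. 50. 54.]
padB 165 c [540.8 303.7] s [99.7 98.9] a 12.58 mean [528.7 286.7] z med [45. 49. 54.]
```

View pics/c1.png

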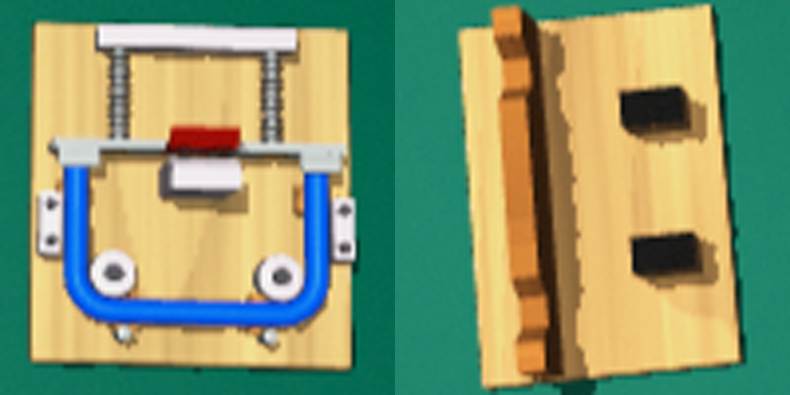

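The crop shows the jig with the tab just beyond the metal block, and the rack with its strip on the left and two black pads. The wedge head, jig and rack poses are consistent, so I'm moving.

Call:
{"op": "move_arm", "data": {
  "targets": [
    {"x":0.643,"y":-0.414,"z":0,"wz":-0.55},
    {"x":0.643,"y":-0.414,"z":0,"wz":-0.55},
    {"x":0.643,"y":-0.414,"z":0,"wz":-0.55},
    {"x":0.643,"y":-0.414,"z":0,"wz":-0.55},
    {"x":0.643,"y":-0.414,"z":0,"wz":-0.55}
  ],
  "claw": 60,
  "newtons": 60
}}

```text
invalid input at $.targets[0]: expected keys x, y, z, wx, wy, wz
```

```bash
cat >> h.py <<'E'
from scipy.spatial.transform import Rotation as Ro
def rows(x,y,z,ydeg):
    "shift/turn (normalised) to TCP x,y,z, tool pointing down, tool y axis at ydeg in world"
    s=read_state();R=Ro.from_quat(s["eef_rot"])
    a=np.radians(ydeg);Y=np.array([np.cos(a),np.sin(a),0]);Z=np.array([0,0,-1.]);X=np.cross(Y,Z)
    G=Ro.from_matrix(np.stack([X,Y,Z],1))
    print("t",round(s["clock"],2),"tcp",np.round(s["tcp_pos"],4),"yaw",np.round(np.degrees(np.arctan2(*R.as_matrix()[[1,0],1])),2),"gap",s["finger_gap"],"F",np.round(s["ft_force"],1))
    print("shift",np.round(R.inv().apply(np.array([x,y,z])-s["tcp_pos"])/.4,4),"turn",np.round((R.inv()*G).as_rotvec()/(np.pi/2),4))
E
python3 - <<'E'
from h import *
rows(.569,-.0026,.20,-3.5)
im=np.load("top_i.npy");d=np.load("top_d.npy")
m=camera_model("top");K=np.array(m["intrinsics"]);R=Ro.from_quat(m["rotation"]).as_matrix();t=m["xyz"]
V=im.max(2)
for a,b,z in(((215,240),(215,236),.05),((217,242),(252,274),.05)):
    k=np.zeros(V.shape,np.uint8);k[b[0]:b[1],a[0]:a[1]]=(V[b[0]:b[1],a[0]:a[1]]<60)
    n,l,s,c=cv2.connectedComponentsWithStats(k);i=1+np.argmax(s[1:,4])
    vv,uu=np.nonzero(l==i);q=np.array([world("top",d,x,y,z)[:2] for x,y in zip(uu,vv)])*1000
    print(s[i],cv2.minAreaRect(q.astype(np.float32)),q.mean(0))
E
```

```text
t 1.6 tcp [ 0.2437 -0.5208  0.2533] yaw -64.91 gap 0.999638459725179 F [-0.1  0.2  0.4]
shift [ 1.2857 -0.8285  0.1332] turn [-0.      0.     -0.6824]
[217 220  17  11 147] ((620.1734619140625, 280.5552978515625), (24.16678237915039, 40.92648696899414), 7.048534870147705) [620.32743578 280.59189603]
[220 257  17  11 146] ((525.4216918945312, 269.84637451171875), (23.151927947998047, 40.558773040771484), 6.367790222167969) [525.4044507  270.07576919]
```

Call:
{"op": "move_arm", "data": {
  "targets": [
    {"x":0.643,"y":-0.414,"z":0,"wx":0,"wy":0,"wz":-0.55},
    {"x":0.643,"y":-0.414,"z":0,"wx":0,"wy":0,"wz":-0.55},
    {"x":0.643,"y":-0.414,"z":0,"wx":0,"wy":0,"wz":-0.55},
    {"x":0.643,"y":-0.414,"z":0,"wx":0,"wy":0,"wz":-0.55},
    {"x":0.643,"y":-0.414,"z":0,"wx":0,"wy":0,"wz":-0.55}
  ],
  "claw": 60,
  "newtons": 60
}}

```text
clock: 2.22
tcp_pos: [0.4074, -0.2599, 0.2536]
eef_rot: [0.794, 0.608, 0.0, 0.0]
ft_force: [0.3, -0.3, 0.7]
finger_gap: 0.698
gripper_force: 0.0
```

```bash
python3 -c "
from h import *
rows(.569,-.0026,.20,-3.5)"
```

```text
t 2.23 tcp [ 0.4074 -0.2599  0.2536] yaw -15.16 gap 0.6982981993319074 F [ 0.3 -0.3  0.7]
shift [0.7266 0.2216 0.1341] turn [ 6.000e-04  1.000e-04 -1.295e-01]
```

Call:
{"op": "move_arm", "data": {
  "targets": [
    {"x":0.727,"y":0.222,"z":0.134,"wx":0,"wy":0,"wz":-0.13},
    {"x":0.727,"y":0.222,"z":0.134,"wx":0,"wy":0,"wz":-0.13},
    {"x":0.727,"y":0.222,"z":0.134,"wx":0,"wy":0,"wz":-0.13},
    {"x":0.727,"y":0.222,"z":0.134,"wx":0,"wy":0,"wz":-0.13},
    {"x":0.727,"y":0.222,"z":0.134,"wx":0,"wy":0,"wz":-0.13}
  ]
}}

```text
clock: 2.85
tcp_pos: [0.5705, -0.0031, 0.1995]
eef_rot: [0.729, 0.684, 0.0, 0.0]
ft_force: [1.3, -0.8, 0.2]
finger_gap: 0.704
gripper_force: 0.0
```

Call:
{"op": "move_arm", "data": {
  "targets": [
    {"x":0,"y":0,"z":0.1,"wx":0,"wy":0,"wz":0},
    {"x":0,"y":0,"z":0.15,"wx":0,"wy":0,"wz":0},
    {"x":0,"y":0,"z":0.15,"wx":0,"wy":0,"wz":0}
  ]
}}

```text
clock: 3.22
tcp_pos: [0.5681, -0.0046, 0.1379]
eef_rot: [0.729, 0.684, -0.001, -0.002]
ft_force: [-0.4, -0.9, -0.3]
finger_gap: 0.704
gripper_force: 0.0
```

Run:
```python
from h import *
rows(.569,-.0026,.103,-3.5)
im,d=snap("top");cv2.imwrite("pics/t2.png",cv2.resize(im[190:310,280:440],(640,480),interpolation=2)[:,:,::-1])
im,d=snap("side");cv2.imwrite("pics/s2.png",cv2.resize(im[170:290,260:420],(640,480),interpolation=2)[:,:,::-1])
```

```text
t 3.23 tcp [ 0.5681 -0.0046  0.1379] yaw -3.68 gap 0.7038226596788468 F [-0.4 -0.9 -0.3]
shift [0.0051 0.0024 0.0873] turn [-0.0028 -0.     -0.002 ]
```

View pics/s2.png

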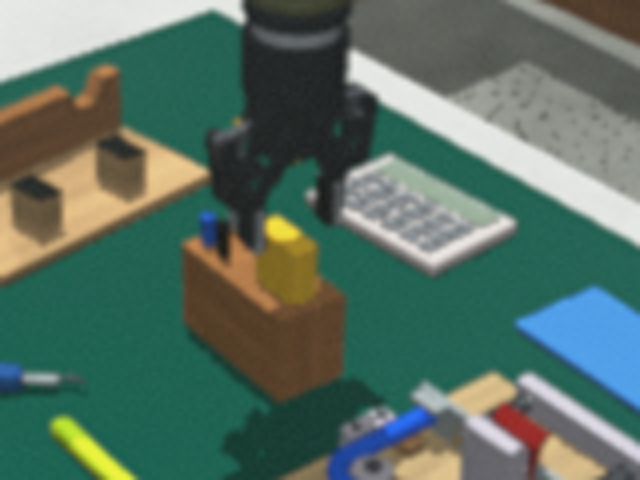

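Side view: the fingers straddle the yellow head (285,255) in x, just above the block and clear of the stubs. I'll descend and grip.

Call:
{"op": "move_arm", "data": {
  "targets": [
    {"x":0.004,"y":0.002,"z":0.04,"wx":0,"wy":0,"wz":0},
    {"x":0.004,"y":0.002,"z":0.083,"wx":0,"wy":0,"wz":0},
    {"x":0.004,"y":0.002,"z":0.083,"wx":0,"wy":0,"wz":0}
  ]
}}

```text
clock: 3.7
tcp_pos: [0.5693, -0.0036, 0.1055]
eef_rot: [0.73, 0.684, -0.001, -0.001]
ft_force: [0.4, 0.0, -0.8]
finger_gap: 0.702
gripper_force: 0.0
```

Call:
{"op": "move_arm", "data": {
  "targets": [
    {"x":0,"y":0,"z":0,"wx":0,"wy":0,"wz":0},
    {"x":0,"y":0,"z":0,"wx":0,"wy":0,"wz":0},
    {"x":0,"y":0,"z":0,"wx":0,"wy":0,"wz":0},
    {"x":0,"y":0,"z":0,"wx":0,"wy":0,"wz":0},
    {"x":0,"y":0,"z":0,"wx":0,"wy":0,"wz":0}
  ],
  "claw": 10,
  "newtons": 70
}}

```text
clock: 4.32
tcp_pos: [0.5709, -0.0036, 0.1074]
eef_rot: [0.73, 0.684, 0.001, 0.001]
ft_force: [-0.3, -0.4, 5.1]
finger_gap: 0.248
gripper_force: 68.6
```

```bash
python3 -c "
from h import *
rows(.569,-.0026,.203,-3.5)"
```

```text
t 4.33 tcp [ 0.5709 -0.0036  0.1074] yaw -3.71 gap 0.24810575185074474 F [-0.3 -0.4  5.1]
shift [ 0.0021 -0.0046 -0.2391] turn [ 0.0011  0.0001 -0.0024]
```

Call:
{"op": "move_arm", "data": {
  "targets": [
    {"x":0,"y":0,"z":-0.05,"wx":0,"wy":0,"wz":0},
    {"x":0,"y":0,"z":-0.12,"wx":0,"wy":0,"wz":0},
    {"x":0,"y":0,"z":-0.19,"wx":0,"wy":0,"wz":0},
    {"x":0,"y":0,"z":-0.25,"wx":0,"wy":0,"wz":0},
    {"x":0,"y":0,"z":-0.25,"wx":0,"wy":0,"wz":0}
  ]
}}

```text
clock: 4.95
tcp_pos: [0.5715, -0.0035, 0.2081]
eef_rot: [0.73, 0.684, 0.001, 0.002]
ft_force: [-0.7, -0.2, -0.2]
finger_gap: 0.248
gripper_force: 68.5
```

```bash
python3 -c "
from h import *
rows(.588,-.2255,.215,-1.3)
im,d=snap('side');cv2.imwrite('pics/s3.png',cv2.resize(im[150:270,270:430],(640,480),interpolation=2)[:,:,::-1])
"
```

```text
t 4.95 tcp [ 0.5715 -0.0035  0.2081] yaw -3.71 gap 0.24843900499765176 F [-0.7 -0.2 -0.2]
shift [-0.5511  0.0771 -0.0169] turn [ 0.0026  0.0001 -0.0268]
```

View pics/s3.png

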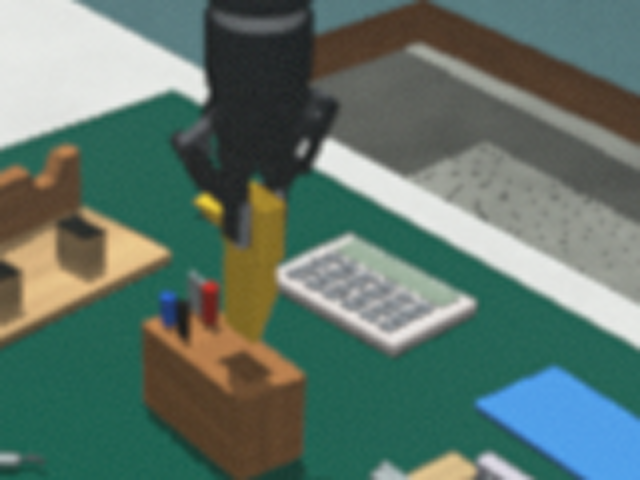

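The wedge is free and upright, flat face toward -x, with its tip clear of the block. Next I carry it over the slot.

Call:
{"op": "move_arm", "data": {
  "targets": [
    {"x":-0.12,"y":0.02,"z":0,"wx":0,"wy":0,"wz":-0.027},
    {"x":-0.26,"y":0.04,"z":0,"wx":0,"wy":0,"wz":-0.027},
    {"x":-0.4,"y":0.06,"z":0,"wx":0,"wy":0,"wz":-0.027},
    {"x":-0.51,"y":0.08,"z":0,"wx":0,"wy":0,"wz":-0.027},
    {"x":-0.553,"y":0.082,"z":0,"wx":0,"wy":0,"wz":-0.027}
  ]
}}

```text
clock: 5.62
tcp_pos: [0.588, -0.2288, 0.2042]
eef_rot: [0.716, 0.698, -0.001, -0.001]
ft_force: [-0.5, -0.1, -0.9]
finger_gap: 0.252
gripper_force: 68.5
```

Call:
{"op": "move_arm", "data": {
  "targets": [
    {"x":0,"y":0,"z":0,"wx":0,"wy":0,"wz":0},
    {"x":0,"y":0,"z":0.03,"wx":0,"wy":0,"wz":0},
    {"x":0,"y":0,"z":0.06,"wx":0,"wy":0,"wz":0},
    {"x":0,"y":0,"z":0.06,"wx":0,"wy":0,"wz":0}
  ]
}}

```text
clock: 6.12
tcp_pos: [0.5875, -0.2245, 0.1807]
eef_rot: [0.714, 0.7, -0.001, -0.002]
ft_force: [-0.0, 0.0, -1.6]
finger_gap: 0.251
gripper_force: 68.5
```

```bash
python3 -c "
from h import *
rows(.590,-.2265,.170,-1.3)
im,d=snap('side');cv2.imwrite('pics/s4.png',cv2.resize(im[230:350,290:450],(640,480),interpolation=2)[:,:,::-1])
im,d=snap('top');cv2.imwrite('pics/t4.png',cv2.resize(im[190:310,350:510],(640,480),interpolation=2)[:,:,::-1])
"
```

```text
t 6.12 tcp [ 0.5875 -0.2245  0.1807] yaw -1.2 gap 0.2505569910122116 F [-0.   0.  -1.6]
shift [-0.0048  0.0063  0.0266] turn [-0.0022 -0.0011  0.0011]
```

View pics/s4.png

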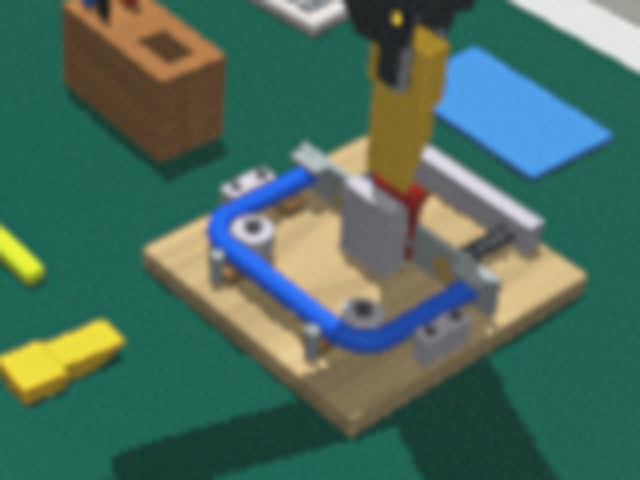

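The tip is hanging just over the gap between the grey block (375,225) and the red tab (405,205). I'll nudge it +x and descend gently.

Call:
{"op": "move_arm", "data": {
  "targets": [
    {"x":-0.003,"y":0.006,"z":0,"wx":0,"wy":0,"wz":0},
    {"x":-0.003,"y":0.006,"z":0.015,"wx":0,"wy":0,"wz":0},
    {"x":-0.003,"y":0.006,"z":0.03,"wx":0,"wy":0,"wz":0},
    {"x":-0.003,"y":0.006,"z":0.045,"wx":0,"wy":0,"wz":0},
    {"x":-0.003,"y":0.006,"z":0.06,"wx":0,"wy":0,"wz":0}
  ],
  "newtons": 90
}}

```text
clock: 6.85
tcp_pos: [0.5894, -0.2275, 0.1582]
eef_rot: [0.715, 0.699, -0.001, -0.001]
ft_force: [-5.6, -0.3, 7.0]
finger_gap: 0.248
gripper_force: 90.9
```

Call:
{"op": "move_arm", "data": {
  "targets": [
    {"x":0,"y":-0.002,"z":0.02,"wx":0,"wy":0,"wz":0},
    {"x":0,"y":-0.003,"z":0.04,"wx":0,"wy":0,"wz":0},
    {"x":0,"y":-0.003,"z":0.055,"wx":0,"wy":0,"wz":0},
    {"x":0,"y":-0.003,"z":0.07,"wx":0,"wy":0,"wz":0},
    {"x":0,"y":-0.003,"z":0.08,"wx":0,"wy":0,"wz":0}
  ]
}}

```text
clock: 7.48
tcp_pos: [0.5889, -0.228, 0.1286]
eef_rot: [0.715, 0.699, -0.001, 0.0]
ft_force: [-8.2, 0.1, 23.9]
finger_gap: 0.247
gripper_force: 92.8
```

```bash
python3 -c "
from h import *
rows(.588,-.2265,.1184,-1.3)
im,d=snap('side');cv2.imwrite('pics/s5.png',cv2.resize(im[230:350,290:450],(640,480),interpolation=2)[:,:,::-1])
"
```

```text
t 7.47 tcp [ 0.5889 -0.228   0.1286] yaw -1.27 gap 0.24736746005016655 F [-8.2  0.1 23.9]
shift [ 0.0037 -0.0023  0.0254] turn [-0.0005  0.0007  0.0004]
```

View pics/s5.png

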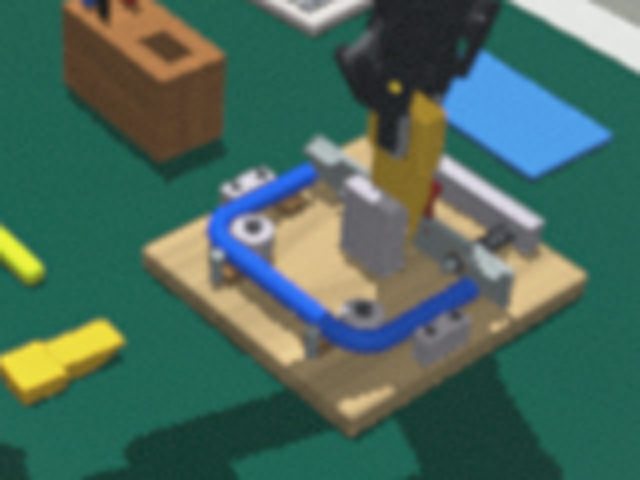

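The wedge is deep in the slot and the catch toes have moved off the handle ends. About 10 mm remains.

Call:
{"op": "move_arm", "data": {
  "targets": [
    {"x":0,"y":0,"z":0.012,"wx":0,"wy":0,"wz":0},
    {"x":0,"y":0,"z":0.02,"wx":0,"wy":0,"wz":0},
    {"x":0,"y":0,"z":0.026,"wx":0,"wy":0,"wz":0},
    {"x":0,"y":0,"z":0.026,"wx":0,"wy":0,"wz":0}
  ]
}}

```text
clock: 8.02
tcp_pos: [0.589, -0.2279, 0.1184]
eef_rot: [0.715, 0.699, -0.001, 0.0]
ft_force: [-6.5, 0.7, 15.3]
finger_gap: 0.245
gripper_force: 92.2
```

Call:
{"op": "move_arm", "data": {
  "targets": [
    {"x":0,"y":0,"z":0.006,"wx":0,"wy":0,"wz":0},
    {"x":0,"y":0,"z":0.01,"wx":0,"wy":0,"wz":0},
    {"x":0,"y":0,"z":0.01,"wx":0,"wy":0,"wz":0}
  ]
}}

```text
clock: 8.4
tcp_pos: [0.5891, -0.228, 0.1182]
eef_rot: [0.715, 0.699, -0.0, 0.001]
ft_force: [-10.7, 3.1, 35.4]
finger_gap: 0.242
gripper_force: 95.1
```

Bottomed out, so the wedge is home. I'll relax the push, release, and rise.

Call:
{"op": "move_arm", "data": {
  "targets": [
    {"x":0,"y":0,"z":-0.01,"wx":0,"wy":0,"wz":0},
    {"x":0,"y":0,"z":-0.01,"wx":0,"wy":0,"wz":0}
  ]
}}

```text
clock: 8.65
tcp_pos: [0.5889, -0.2279, 0.1184]
eef_rot: [0.715, 0.699, -0.001, 0.0]
ft_force: [-6.9, 1.1, 16.7]
finger_gap: 0.246
gripper_force: 92.4
```

Call:
{"op": "move_arm", "data": {
  "targets": [
    {"x":0,"y":0,"z":0,"wx":0,"wy":0,"wz":0},
    {"x":0,"y":0,"z":0,"wx":0,"wy":0,"wz":0},
    {"x":0,"y":0,"z":0,"wx":0,"wy":0,"wz":0},
    {"x":0,"y":0,"z":-0.05,"wx":0,"wy":0,"wz":0},
    {"x":0,"y":0,"z":-0.15,"wx":0,"wy":0,"wz":0}
  ],
  "claw": 60
}}

```text
clock: 9.28
tcp_pos: [0.5886, -0.2269, 0.1741]
eef_rot: [0.715, 0.699, -0.001, -0.003]
ft_force: [0.7, -0.2, -0.2]
finger_gap: 0.7
gripper_force: 0.0
```

Call:
{"op": "move_arm", "data": {
  "targets": [
    {"x":0,"y":-0.1,"z":-0.05,"wx":0,"wy":0,"wz":0},
    {"x":0,"y":-0.22,"z":-0.05,"wx":0,"wy":0,"wz":0},
    {"x":0,"y":-0.22,"z":-0.05,"wx":0,"wy":0,"wz":0},
    {"x":0,"y":-0.22,"z":-0.05,"wx":0,"wy":0,"wz":0}
  ]
}}

```text
clock: 9.78
tcp_pos: [0.5026, -0.2259, 0.1962]
eef_rot: [0.715, 0.699, 0.0, 0.001]
ft_force: [0.5, -0.5, 0.7]
finger_gap: 0.699
gripper_force: 0.0
```

```bash
python3 -c "
from h import *
rows(.4816,-.2235,.12,-1.3)
im,d=snap('side');cv2.imwrite('pics/s6.png',cv2.resize(im[230:350,290:450],(640,480),interpolation=2)[:,:,::-1])
im,d=snap('top');np.save('t6.npy',im)
"
```

```text
t 9.78 tcp [ 0.5026 -0.2259  0.1962] yaw -1.31 gap 0.6991078907662633 F [ 0.5 -0.5  0.7]
shift [ 0.0049 -0.0529  0.1905] turn [ 0.0009  0.0002 -0.0001]
```

View pics/s6.png

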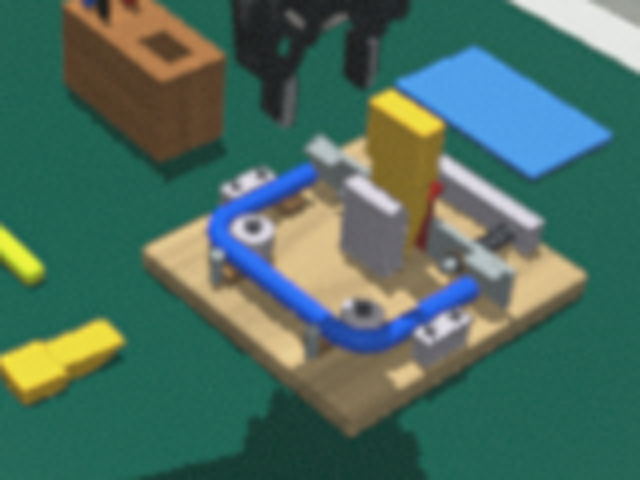

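The wedge stands alone with the catch held open, and the handle still lies in the jig. Next is the handle's back.

Call:
{"op": "move_arm", "data": {
  "targets": [
    {"x":0.005,"y":-0.053,"z":0.0,"wx":0,"wy":0,"wz":0},
    {"x":0.005,"y":-0.053,"z":0.1,"wx":0,"wy":0,"wz":0},
    {"x":0.005,"y":-0.053,"z":0.23,"wx":0,"wy":0,"wz":0},
    {"x":0.005,"y":-0.053,"z":0.25,"wx":0,"wy":0,"wz":0},
    {"x":0.005,"y":-0.053,"z":0.25,"wx":0,"wy":0,"wz":0}
  ],
  "claw": 45
}}

```text
clock: 10.5
tcp_pos: [0.4816, -0.2233, 0.0959]
eef_rot: [0.715, 0.699, -0.0, -0.0]
ft_force: [-0.4, -0.3, 0.3]
finger_gap: 0.526
gripper_force: 0.0
```

```bash
python3 -c "
from h import *
rows(.4816,-.2235,.044,-1.3)
im,d=snap('side');cv2.imwrite('pics/s7.png',cv2.resize(im[230:350,290:450],(640,480),interpolation=2)[:,:,::-1])
"
```

```text
t 10.5 tcp [ 0.4816 -0.2233  0.0959] yaw -1.26 gap 0.5256086849251357 F [-0.4 -0.3  0.3]
shift [-0.0006  0.0002  0.1298] turn [-0.0004 -0.0002  0.0004]
```

View pics/s7.png

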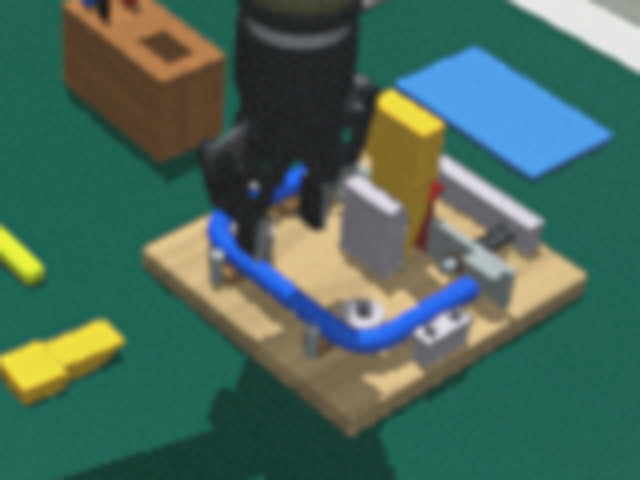

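The fingers straddle the back midway between the pins. Descend and grip.

Call:
{"op": "move_arm", "data": {
  "targets": [
    {"x":0,"y":0,"z":0.06,"wx":0,"wy":0,"wz":0},
    {"x":0,"y":0,"z":0.11,"wx":0,"wy":0,"wz":0},
    {"x":0,"y":0,"z":0.127,"wx":0,"wy":0,"wz":0},
    {"x":0,"y":0,"z":0.127,"wx":0,"wy":0,"wz":0}
  ]
}}

```text
clock: 11.05
tcp_pos: [0.4816, -0.2236, 0.0462]
eef_rot: [0.715, 0.699, 0.0, 0.001]
ft_force: [0.4, 0.1, -1.0]
finger_gap: 0.524
gripper_force: 0.0
```

Call:
{"op": "move_arm", "data": {
  "targets": [
    {"x":0,"y":0,"z":0,"wx":0,"wy":0,"wz":0},
    {"x":0,"y":0,"z":0,"wx":0,"wy":0,"wz":0},
    {"x":0,"y":0,"z":0,"wx":0,"wy":0,"wz":0},
    {"x":0,"y":0,"z":0,"wx":0,"wy":0,"wz":0},
    {"x":0,"y":0,"z":0,"wx":0,"wy":0,"wz":0}
  ],
  "claw": 6,
  "newtons": 70
}}

```text
clock: 11.68
tcp_pos: [0.4814, -0.2235, 0.0465]
eef_rot: [0.715, 0.699, 0.0, 0.001]
ft_force: [-0.1, 0.7, 6.5]
finger_gap: 0.156
gripper_force: 68.3
```

Call:
{"op": "move_arm", "data": {
  "targets": [
    {"x":0,"y":0,"z":-0.02,"wx":0,"wy":0,"wz":0},
    {"x":0,"y":0,"z":-0.06,"wx":0,"wy":0,"wz":0},
    {"x":0,"y":0,"z":-0.12,"wx":0,"wy":0,"wz":0},
    {"x":0,"y":0,"z":-0.2,"wx":0,"wy":0,"wz":0},
    {"x":0,"y":0,"z":-0.28,"wx":0,"wy":0,"wz":0}
  ]
}}

```text
clock: 12.3
tcp_pos: [0.4803, -0.2229, 0.1584]
eef_rot: [0.715, 0.699, -0.0, -0.0]
ft_force: [0.7, -0.3, -0.5]
finger_gap: 0.155
gripper_force: 68.4
```

```bash
python3 -c "
from h import *
rows(.5743,.2752,.20,96.45)
im,d=snap('side');cv2.imwrite('pics/s8.png',cv2.resize(im[170:350,250:490],(640,480),interpolation=2)[:,:,::-1])
"
```

```text
t 12.3 tcp [ 0.4803 -0.2229  0.1584] yaw -1.29 gap 0.15452937917683232 F [ 0.7 -0.3 -0.5]
shift [ 1.2503  0.2068 -0.1037] turn [-1.000e-04 -5.000e-04 -1.086e+00]
```

View pics/s8.png

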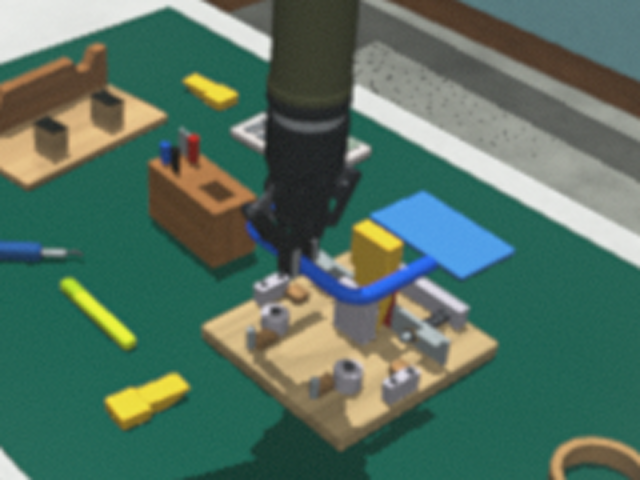

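Handle is lifted and level. I'll raise it further, then carry and turn it to the rack.

Call:
{"op": "move_arm", "data": {
  "targets": [
    {"x":0,"y":0,"z":-0.1,"wx":0,"wy":0,"wz":0},
    {"x":0.06,"y":0.0,"z":-0.17,"wx":0,"wy":0,"wz":-0.1},
    {"x":0.15,"y":0.02,"z":-0.17,"wx":0,"wy":0,"wz":-0.2},
    {"x":0.25,"y":0.04,"z":-0.17,"wx":0,"wy":0,"wz":-0.3},
    {"x":0.35,"y":0.06,"z":-0.17,"wx":0,"wy":0,"wz":-0.4}
  ]
}}

```text
clock: 12.98
tcp_pos: [0.5077, -0.0826, 0.2255]
eef_rot: [0.462, 0.887, 0.0, 0.0]
ft_force: [0.0, -0.1, -0.9]
finger_gap: 0.159
gripper_force: 68.5
```

```bash
python3 -c "
from h import *
rows(.5743,.2752,.22,96.45)"
```

```text
t 12.97 tcp [ 0.5077 -0.0826  0.2255] yaw 34.97 gap 0.15941076443811553 F [ 0.  -0.1 -0.9]
shift [0.6374 0.6492 0.0136] turn [ 0.      0.     -0.6831]
```

Call:
{"op": "move_arm", "data": {
  "targets": [
    {"x":0.07,"y":0.07,"z":0,"wx":0,"wy":0,"wz":-0.1},
    {"x":0.15,"y":0.15,"z":0,"wx":0,"wy":0,"wz":-0.2},
    {"x":0.23,"y":0.23,"z":0,"wx":0,"wy":0,"wz":-0.3},
    {"x":0.31,"y":0.31,"z":0,"wx":0,"wy":0,"wz":-0.4},
    {"x":0.39,"y":0.39,"z":0,"wx":0,"wy":0,"wz":-0.5}
  ]
}}

```text
clock: 13.6
tcp_pos: [0.547, 0.1348, 0.2252]
eef_rot: [0.087, 0.996, -0.0, -0.0]
ft_force: [0.2, 0.1, -1.5]
finger_gap: 0.159
gripper_force: 68.5
```

```bash
python3 -c "
from h import *
rows(.5743,.2752,.22,96.45)"
```

```text
t 13.6 tcp [0.547  0.1348 0.2252] yaw 80.01 gap 0.1588572014185437 F [ 0.2  0.1 -1.5]
shift [-0.0063  0.3576  0.013 ] turn [-1.000e-04 -2.000e-04 -1.826e-01]
```

Call:
{"op": "move_arm", "data": {
  "targets": [
    {"x":-0.002,"y":0.1,"z":0,"wx":0,"wy":0,"wz":-0.09},
    {"x":-0.004,"y":0.2,"z":0.03,"wx":0,"wy":0,"wz":-0.183},
    {"x":-0.006,"y":0.3,"z":0.08,"wx":0,"wy":0,"wz":-0.183},
    {"x":-0.006,"y":0.358,"z":0.15,"wx":0,"wy":0,"wz":-0.183},
    {"x":-0.006,"y":0.358,"z":0.2,"wx":0,"wy":0,"wz":-0.183}
  ]
}}

```text
clock: 14.22
tcp_pos: [0.5747, 0.2757, 0.1438]
eef_rot: [-0.055, 0.998, 0.0, -0.001]
ft_force: [-0.1, -0.6, -0.6]
finger_gap: 0.157
gripper_force: 68.5
```

Call:
{"op": "move_arm", "data": {
  "targets": [
    {"x":0,"y":0,"z":0,"wx":0,"wy":0,"wz":0},
    {"x":0,"y":0,"z":0,"wx":0,"wy":0,"wz":0}
  ]
}}

```text
clock: 14.48
tcp_pos: [0.5755, 0.2737, 0.1459]
eef_rot: [-0.054, 0.999, 0.0, 0.0]
ft_force: [-0.3, 0.7, -0.7]
finger_gap: 0.16
gripper_force: 68.5
```

```bash
python3 -c "
from h import *
rows(.5743,.2752,.0685,96.45)
im,d=snap('top');a=im[190:310,160:270]
im,d=snap('side');b=im[150:270,200:310]
cv2.imwrite('pics/p9.png',cv2.resize(np.hstack([a,b]),(792,432),interpolation=2)[:,:,::-1])
"
```

```text
t 14.47 tcp [0.5755 0.2737 0.1459] yaw 96.16 gap 0.15950303323423626 F [-0.3  0.7 -0.7]
shift [0.0026 0.0041 0.1936] turn [ 0.0001  0.0004 -0.0032]
```

View pics/p9.png

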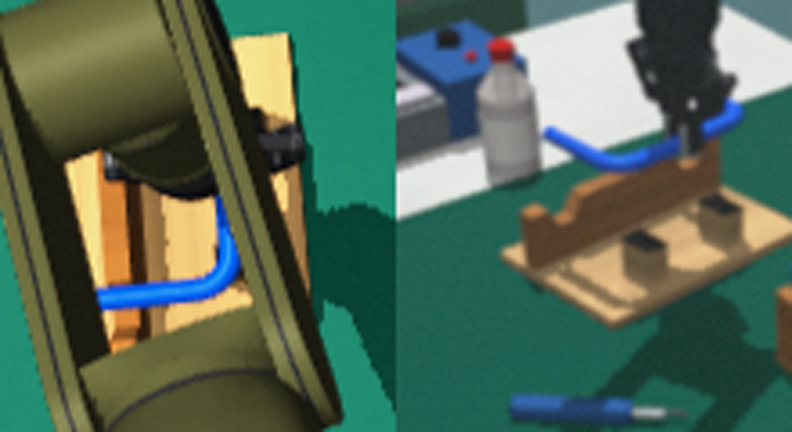

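Legs point over the strip and the back is above the pads. A quick numeric check of the visible leg comes before lowering.

Run:
```python
from h import *
im,d=snap("top");h=cv2.cvtColor(im,cv2.COLOR_RGB2HSV)
k=(h[...,0]>100)&(h[...,0]<125)&(h[...,1]>140);k[:, :185]=0;k[:,212:]=0;k[:262]=0;k[:,:]&=(np.arange(480)<285)[:,None]
vv,uu=np.nonzero(k)
rows(.5743,.2752,.0685,96.45)
q=np.array([world("top",d,u,v,.141)[:2] for u,v in zip(uu,vv)])
c=np.array([.5743,.2752]);a=np.radians(96.45);X=np.array([np.cos(a),np.sin(a)]);Y=np.array([-X[1],X[0]])
print(len(q),"rack-frame leg x range",((q-c)@X).min(),((q-c)@X).max(),"y mean",((q-c)@Y).mean(),"edges",np.percentile((q-c)@Y,[2,98]), "slope",np.polyfit((q-c)@X,(q-c)@Y,1))
im0=np.load("top_i.npy");d0=np.load("top_d.npy")
# strip top profile along rack y: height
for s in range(-110,111,5):
    z=.07;P=c+85e-3*X+s*1e-3*Y
    m=camera_model("top");R=Ro.from_quat(m["rotation"]).as_matrix();p=np.array(m["intrinsics"])@(R.T@(np.array([*P,z])-m["xyz"]));u,v=p[:2]/p[2]
    print(s,round(world("top",d0,u,v)[2]*1000),end="; ")
```

```text
t 14.62 tcp [0.576  0.2737 0.1467] yaw 96.15 gap 0.15389179246626714 F [ 0.2 -0.4 -1.2]
shift [0.0042 0.004  0.1955] turn [ 0.0004  0.0015 -0.0034]
155 rack-frame leg x range 0.027693555890835105 0.08734998615877698 y mean 0.07585928630427022 edges [0.06881028 0.08287813] slope [-0.00789198  0.07630646]
-110 66; -105 67; -100 77; -95 67; -90 54; -85 50; -80 47; -75 52; -70 55; -65 56; -60 69; -55 72; -50 71; -45 69; -40 68; -35 67; -30 71; -25 71; -20 74; -15 67; -10 72; -5 73; 0 70; 5 65; 10 68; 15 70; 20 67; 25 72; 30 63; 35 75; 40 68; 45 66; 50 68; 55 70; 60 64; 65 52; 70 49; 75 56; 80 51; 85 49; 90 57; 95 67; 100 74; 105 73; 110 68;
```

Aligned to within 2 mm. Lowering with the small correction.

Call:
{"op": "move_arm", "data": {
  "targets": [
    {"x":0.004,"y":0.004,"z":0.03,"wx":0,"wy":0,"wz":-0.003},
    {"x":0.004,"y":0.004,"z":0.07,"wx":0,"wy":0,"wz":-0.003},
    {"x":0.004,"y":0.004,"z":0.11,"wx":0,"wy":0,"wz":-0.003},
    {"x":0.004,"y":0.004,"z":0.15,"wx":0,"wy":0,"wz":-0.003},
    {"x":0.004,"y":0.004,"z":0.175,"wx":0,"wy":0,"wz":-0.003}
  ]
}}

```text
clock: 15.25
tcp_pos: [0.5727, 0.275, 0.0734]
eef_rot: [-0.056, 0.998, -0.0, -0.001]
ft_force: [0.1, 0.2, -0.8]
finger_gap: 0.159
gripper_force: 68.5
```

Call:
{"op": "move_arm", "data": {
  "targets": [
    {"x":0,"y":0,"z":0.008,"wx":0,"wy":0,"wz":0},
    {"x":0,"y":0,"z":0.016,"wx":0,"wy":0,"wz":0},
    {"x":0,"y":0,"z":0.02,"wx":0,"wy":0,"wz":0},
    {"x":0,"y":0,"z":0.02,"wx":0,"wy":0,"wz":0}
  ]
}}

```text
clock: 15.75
tcp_pos: [0.5738, 0.2754, 0.0686]
eef_rot: [-0.056, 0.998, 0.0, 0.001]
ft_force: [-0.5, -1.1, 4.2]
finger_gap: 0.156
gripper_force: 69.0
```

Contact at the expected height. Release and rise.

Call:
{"op": "move_arm", "data": {
  "targets": [
    {"x":0,"y":0,"z":0.002,"wx":0,"wy":0,"wz":0},
    {"x":0,"y":0,"z":0.002,"wx":0,"wy":0,"wz":0},
    {"x":0,"y":0,"z":0.002,"wx":0,"wy":0,"wz":0},
    {"x":0,"y":0,"z":0.002,"wx":0,"wy":0,"wz":0}
  ],
  "claw": 45
}}

```text
clock: 16.25
tcp_pos: [0.5734, 0.2753, 0.0664]
eef_rot: [-0.056, 0.998, -0.0, -0.0]
ft_force: [0.6, 0.0, -0.9]
finger_gap: 0.523
gripper_force: 0.0
```

Call:
{"op": "move_arm", "data": {
  "targets": [
    {"x":0,"y":0,"z":-0.05,"wx":0,"wy":0,"wz":0},
    {"x":0,"y":0,"z":-0.15,"wx":0,"wy":0,"wz":0},
    {"x":0,"y":0,"z":-0.25,"wx":0,"wy":0,"wz":0},
    {"x":0,"y":0,"z":-0.35,"wx":0,"wy":0,"wz":0},
    {"x":0,"y":0,"z":-0.4,"wx":0,"wy":0,"wz":0}
  ]
}}

```text
clock: 16.88
tcp_pos: [0.5744, 0.2757, 0.2293]
eef_rot: [-0.056, 0.998, 0.001, 0.002]
ft_force: [1.0, 0.6, -0.5]
finger_gap: 0.524
gripper_force: 0.0
```

Call:
{"op": "move_arm", "data": {
  "targets": [
    {"x":0,"y":-0.1,"z":-0.1,"wx":0,"wy":0,"wz":0},
    {"x":0,"y":-0.25,"z":-0.1,"wx":0,"wy":0,"wz":0},
    {"x":0,"y":-0.4,"z":-0.1,"wx":0,"wy":0,"wz":0},
    {"x":0,"y":-0.55,"z":-0.1,"wx":0,"wy":0,"wz":0},
    {"x":0,"y":-0.6,"z":-0.1,"wx":0,"wy":0,"wz":0}
  ]
}}

```text
clock: 17.5
tcp_pos: [0.6004, 0.0334, 0.2665]
eef_rot: [-0.055, 0.999, -0.0, -0.0]
ft_force: [-0.7, 0.8, -0.4]
finger_gap: 0.527
gripper_force: 0.0
```

```bash
python3 -c "
from h import *
im,d=snap('top')
a=im[190:310,150:270]; b,_=snap('side'); b=b[170:290,230:350]
cv2.imwrite('pics/p10.png',cv2.resize(np.hstack([a,b]),(800,400),interpolation=2)[:,:,::-1])
h=cv2.cvtColor(im,cv2.COLOR_RGB2HSV);k=(h[...,0]>100)&(h[...,0]<125)&(h[...,1]>140);k[:,:165]=0;k[:,255:]=0;k[:195]=0;k[310:]=0
vv,uu=np.nonzero(k);q=np.array([world('top',d,u,v,.062)[:2] for u,v in zip(uu,vv)])
c=np.array([.5743,.2752]);t=np.radians(96.45);X=np.array([np.cos(t),np.sin(t)]);Y=np.array([-X[1],X[0]])
x=(q-c)@X;y=(q-c)@Y;print(len(q),x.min(),x.max(),y.min(),y.max(),x[y>.06].max(),x[y<-.06].max(),y[(x>.03)&(y>0)].mean(),y[(x>.03)&(y<0)].mean())
z=np.array([world('top',d,u,v)[2] for u,v in zip(uu,vv)]);print(np.median(z[x<.01]),np.median(z[(x>.07)&(y>0)]),np.median(z[(x>.07)&(y<0)]))
"
```

```text
785 -0.010394264156559802 0.09817223440039759 -0.08574513157002528 0.08639733195303469 0.09817223440039759 0.097917363791158 0.07847625013689696 -0.07762041805456314
0.06485503930789294 0.06474543945401912 0.06355697837574237
```

View pics/p10.png

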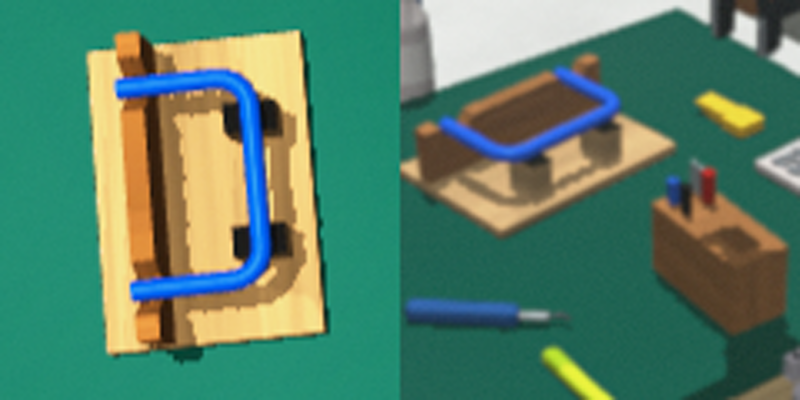

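Both legs lie in their notches at the right height, and the back is on both pads. Handing in.

```bash
python3 -c "
from h import *
print(finish_job())"
```

```text
the job is handed in; nothing more can be done
None
```

The job is handed in: in the last pictures the handle lay on the rack with both ends in the notches and its back on the pads. The wedge was last seen home in the slot holding the catch open. No verdict came back.

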